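# Set the freshly painted piece in the free drying bay

## Robot

A 6-joint arm with a two-finger parallel gripper is mounted at the origin on the work surface. World frame = base frame: x ahead of the robot, y to its left, z up, the work surface at z = 0. Lengths are in mm, angles in rad, forces in N, time in s.
With the tool pointing down it reaches from about 350 to 975 mm from the base axis. Payload 7.1 kg.
Tool frame: the origin (TCP) lies at the very end of the fingers, on their centre line; the grasp point (between the pads) lies ctrl.hold_point_z behind it (ctrl.hold_point_z is the distance from the TCP to the grasp point, in mm); z points along the fingers, y is the line along which they close (so a half turn about z gives the same grasp; the last joint's range is limited). The gripper opens to 88 mm and grips with 3 to 60 N. Pads are 20 mm wide; open, the fingers measure 115 mm over their backs; the gripper's body (75 mm by 178 mm) begins 61 mm behind the grasp point.
Start: joints at [-1.213, 0.423, 1.63, -0, 1.089, -0.019], TCP at [229.983, -581.13, 222.675] pointing down, gripper open.
Joint ranges: [-3, 3], [-0.9, 2.11], [0.09, 2.58], [-1.31, 4.45], [0.11, 2.69], [-2.54, 2.54]. Speed limits (rad/s): [2.39, 2.39, 3.01, 3.14, 3.14, 3.14].

## Interface

Orientations are given as a rotation vector (axis times angle).
In Python, from workcell import ctrl gives the robot as it stands. The module is installed in compiled form; this text tells all that it offers.
- The arm moves only by the shell command python3 -m creep 'ROWS'. ROWS is JSON, a list of rows, each an object with "translation": the shift along the tool's x, y, z in mm, a list of three; "angular": the turn, a rotation vector about the tool's x, y, z in rad, a list of three; "jaw": the opening, from 0 (shut) to 1 (fully open). A call has exactly 8 rows; each row is the pose to reach, as a shift and turn from the pose commanded when the call began, along the tool's axes at that moment; what a row does not reach only later rows make up. A row lasts 1/8 s, in which the tool goes at most 62.5 mm and 10.7 degrees, less where a joint would pass 70% of its speed; a pose out of reach is approached as far as the arm can. A call with a gripper value outside its range is refused whole. The fingers move at their own pace and stop on an object; the grip force is fixed at half the most. Time passes only in rows, so rows that repeat a pose let the fingers close, or fill a call up. It gives the time, the measured TCP pose, the force, the opening and the grip force at its end, in the units of the state.
- ctrl.get_obs(): the state, without advancing time (a new reading comes with each control period).
- ctrl.get_image(name): name is "scene" or "top"; returns the picture (384x512x3 uint8, red, green, blue); there is no depth.
- ctrl.camera_info(name): a dict with "camera_matrix" (3x3 intrinsics, pixels), "distortion" ([k1, k2, p1, p2, k3] as OpenCV has them; the pictures are not rectified), "world_from_camera" (4x4, takes a point from camera to world coordinates). Camera axes: x right, y up, looking along -z (the intrinsics and any distortion apply to the point x, -y, -z); pixel columns grow to the right and rows downward; lengths in mm; the calibration is good to about 2 mm. A picture is of the moment at which its call begins. camera_info takes no time and is no camera call.
- ctrl.close_job(): hands the job in; it is judged then, once.
Trained networks look in the newest picture that a camera, given by its name, has taken for a name from the list of things; names that differ only in an ending like _2 or _b are one class to them, and where a whole thing is asked for, a point or a joint stands for the part that bears it (a point fixed in the world has none). Each returns a list of dicts, best first, with "score" (0 to 1); they miss things now and then, are a little off and sometimes report something else, mostly with a low value. They report only what shows in the picture. A call takes as long as a camera call. They do not tell look-alikes from the thing itself.
- ctrl.look_for(camera, label): "rect" ([left, top, right, bottom] in pixels, round what is visible of it).
The state is a dict: "t": time; "qpos": joint angles; "qvel": joint speeds; "joint_torque": joint torques, N m; "ee_pos": TCP position; "orientation": TCP orientation; "ft_force": force on the tool from outside, world axes, zero at the start; "moment": the same for the moment, N m; "width": finger opening in mm; "grasp_force": force on a finger pad.
Only numpy, scipy, OpenCV 4.12 (cv2) and the standard library are available. Lean on these libraries where they do the work, as an engineer would, in place of code of your own. Each camera call takes 0.05 s, during which the arm holds its last target. There are 200 camera calls.

## Task

The red piece on the blue painting mat has just been painted. Stand it upright to dry in the one free bay of the white three-bay drying tray, leaving the black and the ochre pieces that already stand in the other two bays where they are.

Things in the scene. Friction and masses are not known exactly. Their poses are not given: they have to be found in the camera images.
- red_piece: Red bell-shaped piece, foot 44 mm across, tapering to 22 mm, 95 mm tall in all: an upright light-wood stick (12 mm diameter) stands in the middle of its top, from 34 to 95 mm above the underside. Loose, about 90 g. Origin: centre of its underside; z up along the stick. Stands on the blue mat (2 mm thick), which also carries two paint jars 42 mm tall.
- tray: White open tray, fixed, 100 mm (its x) by 234 mm (its y), 22 mm high, walls and floor 4 mm thick. Two dividers as high as the rim part it into three equal bays along its y, each 92 x 73 mm inside, centred at y = -76.7, 0 and +76.7 mm. Origin: centre of the underside, z up. Left or right of the robot, turned up to 20 degrees from the base axes; which bay is free varies.
- black_piece: Black rounded turned piece, 44 mm at its widest, 95 mm tall in all: an upright light-wood stick (12 mm diameter) stands in the middle of its top, from 34 to 95 mm above the underside. Loose, about 90 g. Origin: centre of its underside; z up along the stick. Starts upright near the middle of one of the tray's bays.
- ochre_piece: Ochre-yellow turned piece with a straight lower part, 44 mm across, and a sloping shoulder, 95 mm tall in all: an upright light-wood stick (12 mm diameter) stands in the middle of its top, from 34 to 95 mm above the underside. Loose, about 90 g. Origin: centre of its underside; z up along the stick. Starts upright near the middle of another bay of the tray.
Things that resemble listed ones, but are neither listed nor needed, are in the scene too. Of the things that look like the red_piece, the largest one is meant.

How it is judged (in metres and radians):
At the end, for the whole second after the job is handed in: The red piece stands released and at rest on the floor of the tray's free bay, within 16 mm of the bay's centre along the tray and 26 mm across it (anywhere flat inside the bay), upright within 10 degrees; the black and ochre pieces are within 12 mm of where they started ((y of red_piece in the frame of tray between -0.0927 and -0.0607 m or y of red_piece in the frame of tray between -0.016 and 0.016 m or y of red_piece in the frame of tray between 0.0607 and 0.0927 m) and x of red_piece in the frame of tray between -0.026 and 0.026 m and z of red_piece in the frame of tray between -0.002 and 0.01 m and angle between red_piece's own z axis and vertical below 0.17 rad and linear speed of red_piece below 0.02 m/s and contact force between the fingers and red_piece below 0.1 N and distance of each of black_piece, ochre_piece from where it was at the start of the episode below 0.012 m); the robot touches nothing.
It fails at once if the black piece is shifted by more than 12 mm or tipped over (distance of black_piece from where it was at the start of the episode above 0.012 m or angle between black_piece's own z axis and vertical above 0.35 rad).
It fails at once if the ochre piece is shifted by more than 12 mm or tipped over (distance of ochre_piece from where it was at the start of the episode above 0.012 m or angle between ochre_piece's own z axis and vertical above 0.35 rad).
It also fails if it takes over 32 s, if anything falls off the work surface, if the arm or the gripper's body presses on something with over 40 N, if the wrist force passes 120 N, or if a joint passes its speed limit or range.

## Working session

There is one attempt and no reset: what is moved stays moved. The work goes in short steps, Python scripts to look and compute and a shell command to move; the robot and the scene stay as the last step left them, time stands still between calls to the robot, and variables do not carry over. Pictures are saved under pics/ and viewed, at most 10 in all, crops included, and the job is handed in when it is done.

```bash
mkdir -p pics; cat > h.py <<'E'
import numpy as np,cv2
from workcell import ctrl
from scipy.spatial.transform import Rotation as R
def ray(n,px):
    c=ctrl.camera_info(n);K=np.array(c["camera_matrix"]);d=np.array(c["distortion"]);T=np.array(c["world_from_camera"])
    u=cv2.undistortPoints(np.array([[px]],float),K,d)[0,0]
    return T[:3,3],T[:3,:3]@np.array([u[0],-u[1],-1.])
def at(n,px,z):
    o,v=ray(n,px);return (o+v*(z-o[2])/v[2]).round(1)
def proj(n,P):
    c=ctrl.camera_info(n);K=np.array(c["camera_matrix"]);d=np.array(c["distortion"]);T=np.array(c["world_from_camera"])
    p=(np.atleast_2d(P)-T[:3,3])@T[:3,:3]*[1,-1,-1]
    return cv2.projectPoints(p,np.zeros(3),np.zeros(3),K,d)[0][:,0].round(1)
def shot(n,f): 
    im=ctrl.get_image(n);cv2.imwrite(f,im[:,:,::-1]);return im
E
python3 - <<'E'
from h import *
o=ctrl.get_obs();print(o["t"],o["ee_pos"],o["orientation"],o["width"],ctrl.hold_point_z)
for n in("scene","top"):
    shot(n,f"pics/{n}0.png");print(n,np.array(ctrl.camera_info(n)["world_from_camera"])[:3,3])
    for l in("red_piece","tray","black_piece","ochre_piece"):
        print(l,[(np.round(r["rect"]).tolist(),round(r["score"],2)) for r in ctrl.look_for(n,l)])
a=cv2.imread("pics/scene0.png");b=cv2.imread("pics/top0.png");cv2.imwrite("pics/both.png",cv2.resize(np.hstack([a,b]),(800,300)))
E
```

```text
0.0 [ 229.79024653 -580.59111334  221.88669497] [-3.08443584e+00 -5.88118153e-01  4.70765621e-04] 87.81473913944428 18.700000000000003
scene [1084.51026231  -15.05258011  711.61363027]
red_piece [([363.0, 163.0, 390.0, 205.0], 0.88), ([343.0, 206.0, 358.0, 236.0], 0.71), ([321.0, 169.0, 339.0, 198.0], 0.55), ([158.0, 164.0, 180.0, 203.0], 0.54)]
tray [([105.0, 160.0, 233.0, 231.0], 0.64)]
black_piece [([122.0, 155.0, 144.0, 196.0], 0.77)]
ochre_piece [([157.0, 164.0, 180.0, 208.0], 0.75)]
top [420.77064794 -13.46324041 990.31056253]
red_piece [([143.0, 202.0, 166.0, 219.0], 0.78), ([168.0, 173.0, 186.0, 184.0], 0.7), ([186.0, 205.0, 200.0, 219.0], 0.46)]
tray [([273.0, 174.0, 374.0, 239.0], 0.96)]
black_piece [([340.0, 204.0, 363.0, 222.0], 0.81)]
ochre_piece [([311.0, 194.0, 330.0, 212.0], 0.81)]
```

View pics/top0.png

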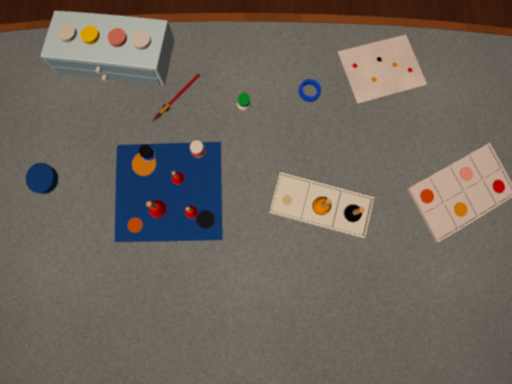

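View pics/scene0.png

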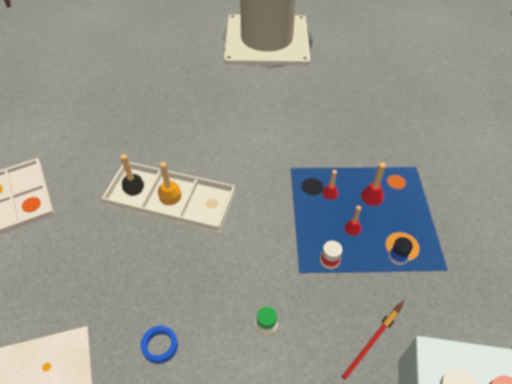

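The red candidates in the top view are (157,209), (177,178) and (191,212). In the scene view they are (374,190), (353,225) and (331,190). The one at top (157,209) / scene (374,190) is clearly the largest, so it fits "the largest is meant". I'll confirm that in an enlarged crop. The free bay is the one at top (288,200).

```bash
python3 - <<'E'
from h import *
a=cv2.imread("pics/scene0.png");b=cv2.imread("pics/top0.png")
z=lambda i,x,y,w,h,s:cv2.resize(i[y:y+h,x:x+w],None,fx=s,fy=s,interpolation=cv2.INTER_CUBIC)
A=np.vstack([np.hstack([z(b,130,160,80,70,5),z(a,310,150,80,70,5)]),np.zeros((10,800,3),np.uint8),np.pad(np.hstack([z(b,265,165,120,76,3.3),z(a,100,150,120,76,3.3)]),((0,0),(0,8),(0,0)))])
print(A.shape);cv2.imwrite("pics/crop.png",A)
# colour measures
for n,i,(x,y,w,h) in(("top",b,(130,160,80,70)),("scene",a,(310,150,90,100))):
    hsv=cv2.cvtColor(i,cv2.COLOR_BGR2HSV).astype(int)
    m=((hsv[...,0]<6)|(hsv[...,0]>172))&(hsv[...,1]>150)&(hsv[...,2]>50)
    mm=np.zeros(m.shape,np.uint8);mm[y:y+h,x:x+w]=m[y:y+h,x:x+w]
    k,l,s,c=cv2.connectedComponentsWithStats(mm)
    for j in range(1,k):
        if s[j,4]>20: print(n,s[j],c[j].round(1),at(n,c[j],16))
# tray outline
hsv=cv2.cvtColor(b,cv2.COLOR_BGR2HSV).astype(int)
m=((hsv[...,2]>150)).astype(np.uint8);m[:,:260]=0;m[:,385:]=0;m[:165]=0;m[245:]=0
pts=np.argwhere(m)[:,::-1];r=cv2.minAreaRect(pts.astype(np.float32));bx=cv2.boxPoints(r)
W=np.array([at("top",p,22)[:2] for p in bx]);print(bx.round(1),W,W.mean(0),np.linalg.norm(np.diff(W,axis=0),axis=1))
E
```

```text
(611, 800, 3)
top [172 173  12  11  90] [177.8 178.5] [601.8 157.2  16. ]
top [149 200  17  18 194] [157.9 209. ] [528.3 202.5  16. ]
top [185 206  12  12  89] [191.4 212.3] [521.2 122.3  16. ]
scene [362 183  21  22 321] [372.4 195. ] [535.8 202.2  16. ]
scene [323 185  15  14 147] [330.  192.2] [530.5 121.5  16. ]
scene [345 220  16  15 161] [352.6 227.5] [611.4 155.6  16. ]
[[268.2 212.5]
 [279.3 171.1]
 [375.4 196.9]
 [364.3 238.3]] [[ 521.1  -58. ]
 [ 619.6  -84.5]
 [ 558.8 -314. ]
 [ 460.8 -283.7]] [ 540.075 -185.05 ] [102.00245095 237.41712238 102.57723919]
```

View pics/crop.png

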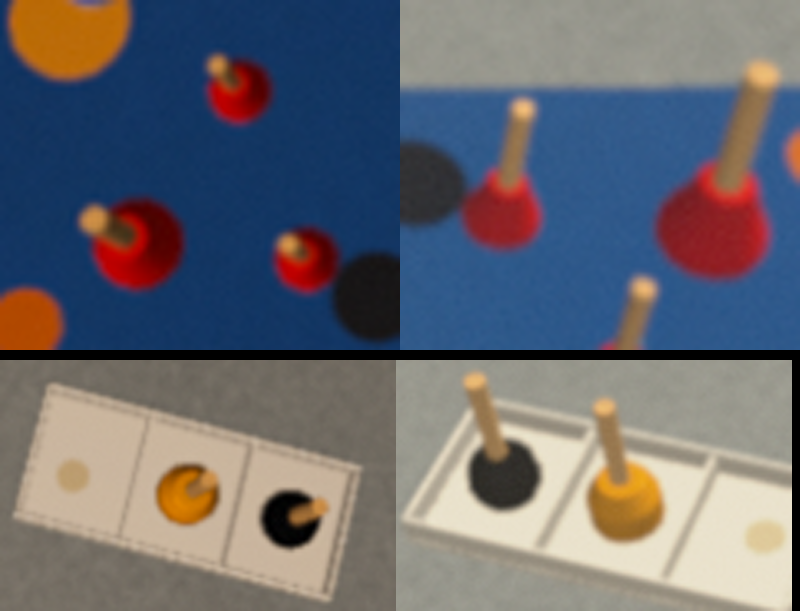

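The crop confirms it: the piece at top (157,209) is clearly larger than its two look-alikes. Its tip is at top (149,204) and scene (382,165). The free bay is the tray's +y end.

```bash
cat >> h.py <<'E'
def delta(P,o=None):
    o=o or ctrl.get_obs();M=R.from_rotvec(o["orientation"]).as_matrix()
    return (M.T@(np.array(P)-o["ee_pos"])).round(1)
E
python3 - <<'E'
from h import *
print("tip",at("top",(149,204),97),at("scene",(382.4,164.8),97))
print("foot",at("top",(157.6,208.8),5))
M=R.from_rotvec(ctrl.get_obs()["orientation"]).as_matrix();print(M.round(3))
c=np.array([540,-185.]);u=np.array([.256,.967]);v=np.array([.967,-.256])
P=[[*(c+a*u*117+b*v*50),22] for a in(1,-1) for b in(1,-1)]
print("scene corners",proj("scene",P)); print("bay",c+76.7*u,proj("scene",[*(c+76.7*u),4]),proj("top",[*(c+76.7*u),4]))
print(delta((531,203,222)))
E
```

```text
tip [530.2 204.6  97. ] [530.8 204.7  97. ]
foot [530.  205.7   5. ]
[[ 0.93   0.368 -0.   ]
 [ 0.368 -0.93   0.   ]
 [-0.    -0.    -1.   ]]
scene corners [[219.3 226.9]
 [235.9 185.2]
 [101.5 198.4]
 [124.8 160.5]]
bay [ 559.6352 -110.8311] [[208.1 206.3]] [[289.9 197.3]]
[ 568.4 -618.4    0.7]
```

```bash
python3 -m creep '[{"translation":[36,-39,0],"angular":[0,0,-0.12],"jaw":0.6},{"translation":[72,-78,0],"angular":[0,0,-0.24],"jaw":0.6},{"translation":[108,-118,0],"angular":[0,0,-0.36],"jaw":0.6},{"translation":[144,-157,0],"angular":[0,0,-0.48],"jaw":0.6},{"translation":[180,-196,0],"angular":[0,0,-0.6],"jaw":0.6},{"translation":[216,-235,0],"angular":[0,0,-0.72],"jaw":0.6},{"translation":[252,-275,0],"angular":[0,0,-0.84],"jaw":0.6},{"translation":[284,-310,0],"angular":[0,0,-0.94],"jaw":0.6}]'; python3 -c "
from h import *
print(R.from_rotvec(ctrl.get_obs()['orientation']).as_matrix().round(3),delta((530.5,204.7,150)))"
```

```text
t: 1.5
ee_pos: [380.5, -186.7, 223.0]
orientation: [2.481, 1.926, 0.001]
ft_force: [0.8, -0.7, 0.7]
width: 52.4
grasp_force: 0.0
[[ 0.248  0.969  0.001]
 [ 0.969 -0.248 -0.   ]
 [-0.     0.001 -1.   ]] [416.4  48.3  73. ]
```

```bash
python3 -m creep '[{"translation":[55,6,5],"angular":[0,0,0],"jaw":0.6},{"translation":[110,13,10],"angular":[0,0,0],"jaw":0.6},{"translation":[165,19,20],"angular":[0,0,0],"jaw":0.6},{"translation":[220,25,30],"angular":[0,0,0],"jaw":0.6},{"translation":[275,32,40],"angular":[0,0,0],"jaw":0.6},{"translation":[330,38,50],"angular":[0,0,0],"jaw":0.6},{"translation":[380,44,62],"angular":[0,0,0],"jaw":0.6},{"translation":[416,48,73],"angular":[0,0,0],"jaw":0.6}]'; python3 - <<'E'
from h import *
print(ctrl.get_obs()['ee_pos'],delta((530.5,204.7,56)))
a=shot("scene","pics/s1.png");b=shot("top","pics/t1.png")
z=lambda i,x,y,w,h,s:cv2.resize(i[y:y+h,x:x+w],None,fx=s,fy=s,interpolation=cv2.INTER_CUBIC)
cv2.imwrite("pics/c1.png",np.hstack([z(b,100,150,100,100,4),z(a,320,110,100,100,4)])[:,:,::-1])
E
```

```text
t: 2.5
ee_pos: [531.7, 204.5, 149.4]
orientation: [2.483, 1.924, 0.001]
ft_force: [-0.5, -0.5, 0.3]
width: 53.0
grasp_force: 0.0
[531.71723463 204.50708919 149.40505349] [-0.2 -1.3 93.4]
```

View pics/c1.png

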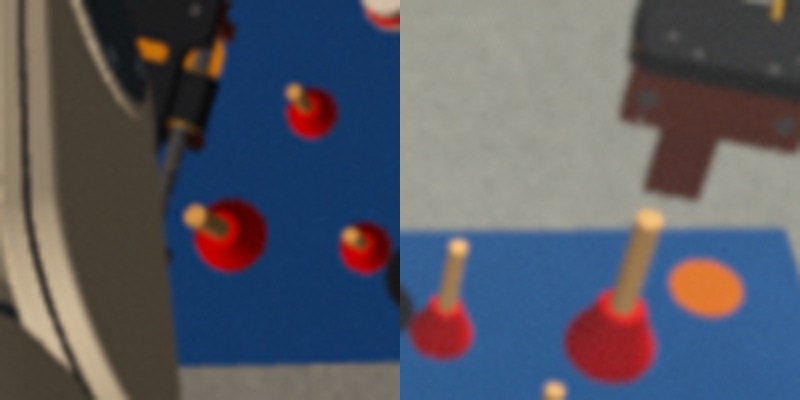

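The red piece is untouched and the gripper is above it, with the stick tip at about scene (382,165). Next I descend over the stick and close.

```bash
python3 -m creep '[{"translation":[0,-1,20],"angular":[0,0,0],"jaw":0.6},{"translation":[0,-1,40],"angular":[0,0,0],"jaw":0.6},{"translation":[0,-1,60],"angular":[0,0,0],"jaw":0.6},{"translation":[0,-1,80],"angular":[0,0,0],"jaw":0.6},{"translation":[0,-1,93],"angular":[0,0,0],"jaw":0.6},{"translation":[0,-1,93],"angular":[0,0,0],"jaw":0.6},{"translation":[0,-1,93],"angular":[0,0,0],"jaw":0.3},{"translation":[0,-1,93],"angular":[0,0,0],"jaw":0}]'
python3 -m creep '[{"translation":[0,0,0],"angular":[0,0,0],"jaw":0},{"translation":[0,0,0],"angular":[0,0,0],"jaw":0},{"translation":[0,0,0],"angular":[0,0,0],"jaw":0},{"translation":[0,0,0],"angular":[0,0,0],"jaw":0},{"translation":[0,0,0],"angular":[0,0,0],"jaw":0},{"translation":[0,0,-5],"angular":[0,0,0],"jaw":0},{"translation":[0,0,-15],"angular":[0,0,0],"jaw":0},{"translation":[0,0,-35],"angular":[0,0,0],"jaw":0}]'
```

```text
t: 3.6
ee_pos: [530.5, 202.6, 57.5]
orientation: [2.485, 1.922, 0.002]
ft_force: [0.3, -0.6, -0.0]
width: 36.2
grasp_force: 0.0
t: 4.6
ee_pos: [529.6, 202.3, 92.0]
orientation: [-2.485, -1.922, 0.002]
ft_force: [0.7, 0.4, -2.2]
width: 11.4
grasp_force: 30.0
```

```bash
python3 -m creep '[{"translation":[0,0,-30],"angular":[0,0,0],"jaw":0},{"translation":[0,0,-65],"angular":[0,0,0],"jaw":0},{"translation":[-10,0,-100],"angular":[0,0,0],"jaw":0},{"translation":[-50,2,-110],"angular":[0,0,0],"jaw":0},{"translation":[-95,5,-110],"angular":[0,0,0],"jaw":0},{"translation":[-140,10,-110],"angular":[0,0,0],"jaw":0},{"translation":[-170,14,-110],"angular":[0,0,0],"jaw":0},{"translation":[-180,20,-110],"angular":[0,0,0],"jaw":0}]'
python3 - <<'E'
from h import *
print(R.from_rotvec(ctrl.get_obs()['orientation']).as_matrix().round(3),delta((559.6,-110.8,110)))
a=shot("scene","pics/s2.png");cv2.imwrite("pics/c2.png",cv2.resize(a[60:260,150:420],None,fx=2,fy=2)[:,:,::-1])
E
```

```text
t: 5.6
ee_pos: [503.9, 21.9, 202.4]
orientation: [2.486, 1.92, 0.001]
ft_force: [1.1, 0.9, -1.0]
width: 11.5
grasp_force: 30.0
[[ 0.253  0.967  0.001]
 [ 0.967 -0.253  0.   ]
 [ 0.     0.001 -1.   ]] [-114.3   87.4   92.5]
```

View pics/c2.png

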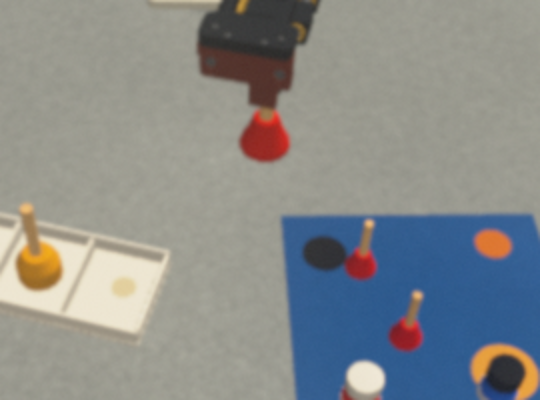

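The piece is held upright, at about scene (282,125), and the mat and tray are undisturbed. Moving over the bay.

```bash
python3 -m creep '[{"translation":[-25,20,0],"angular":[0,0,0],"jaw":0},{"translation":[-55,42,0],"angular":[0,0,0],"jaw":0},{"translation":[-85,65,0],"angular":[0,0,0],"jaw":0},{"translation":[-108,82,0],"angular":[0,0,0],"jaw":0},{"translation":[-115,87,15],"angular":[0,0,0],"jaw":0},{"translation":[-115,87,45],"angular":[0,0,0],"jaw":0},{"translation":[-115,87,75],"angular":[0,0,0],"jaw":0},{"translation":[-115,87,92],"angular":[0,0,0],"jaw":0}]'
python3 - <<'E'
from h import *
print(delta((559.6,-110.8,59)))
a=shot("scene","pics/s3.png");b=shot("top","pics/t3.png");cv2.imwrite("pics/c3.png",np.hstack([cv2.resize(i,None,fx=3,fy=3) for i in(a[120:245,95:228],b[140:265,255:388])])[:,:,::-1])
E
```

```text
t: 6.65
ee_pos: [558.2, -108.5, 107.4]
orientation: [-2.482, -1.922, 0.003]
ft_force: [0.8, 0.3, -0.6]
width: 11.2
grasp_force: 30.0
[-1.9  2.  48.4]
```

View pics/c3.png

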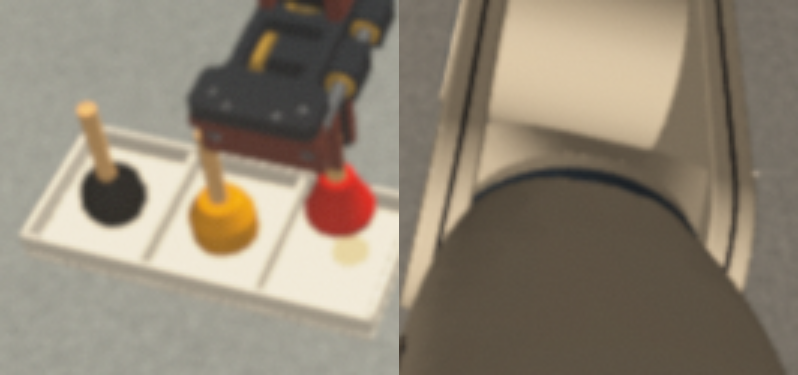

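The piece is over the free bay, clear of the ochre piece. Lowering it gently.

```bash
python3 -m creep '[{"translation":[-2,2,12],"angular":[0,0,0],"jaw":0},{"translation":[-2,2,24],"angular":[0,0,0],"jaw":0},{"translation":[-2,2,34],"angular":[0,0,0],"jaw":0},{"translation":[-2,2,40],"angular":[0,0,0],"jaw":0},{"translation":[-2,2,44],"angular":[0,0,0],"jaw":0},{"translation":[-2,2,46],"angular":[0,0,0],"jaw":0},{"translation":[-2,2,47],"angular":[0,0,0],"jaw":0},{"translation":[-2,2,47],"angular":[0,0,0],"jaw":0}]'
```

```text
t: 7.75
ee_pos: [561.0, -112.4, 62.8]
orientation: [2.485, 1.922, 0.0]
ft_force: [0.0, 0.9, -0.1]
width: 11.6
grasp_force: 30.0
```

No contact yet, so I go down a few more millimetres.

```bash
python3 -m creep '[{"translation":[0,0,1],"angular":[0,0,0],"jaw":0},{"translation":[0,0,1.5],"angular":[0,0,0],"jaw":0},{"translation":[0,0,2],"angular":[0,0,0],"jaw":0},{"translation":[0,0,2.5],"angular":[0,0,0],"jaw":0},{"translation":[0,0,3],"angular":[0,0,0],"jaw":0},{"translation":[0,0,3.5],"angular":[0,0,0],"jaw":0},{"translation":[0,0,3.5],"angular":[0,0,0],"jaw":0},{"translation":[0,0,3.5],"angular":[0,0,0],"jaw":0}]'
```

```text
t: 8.75
ee_pos: [560.9, -112.4, 59.2]
orientation: [-2.485, -1.922, 0.0]
ft_force: [0.6, -0.0, -1.9]
width: 11.7
grasp_force: 30.0
```

```bash
python3 -m creep '[{"translation":[0,0,0.5],"angular":[0,0,0],"jaw":0},{"translation":[0,0,1],"angular":[0,0,0],"jaw":0},{"translation":[0,0,1],"angular":[0,0,0],"jaw":0},{"translation":[0,0,1],"angular":[0,0,0],"jaw":0},{"translation":[0,0,1],"angular":[0,0,0],"jaw":0},{"translation":[0,0,1],"angular":[0,0,0],"jaw":0},{"translation":[0,0,1],"angular":[0,0,0],"jaw":0},{"translation":[0,0,1],"angular":[0,0,0],"jaw":0}]'
```

```text
t: 9.75
ee_pos: [561.0, -112.4, 58.6]
orientation: [2.485, 1.922, 0.0]
ft_force: [-1.3, 0.7, 4.8]
width: 11.2
grasp_force: 30.0
```

Light contact with the floor (4.8 N). Releasing, then retreating straight up.

```bash
python3 -m creep '[{"translation":[0,0,0],"angular":[0,0,0],"jaw":0.2},{"translation":[0,0,0],"angular":[0,0,0],"jaw":0.3},{"translation":[0,0,0],"angular":[0,0,0],"jaw":0.45},{"translation":[0,0,0],"angular":[0,0,0],"jaw":0.6},{"translation":[0,0,0],"angular":[0,0,0],"jaw":0.6},{"translation":[0,0,0],"angular":[0,0,0],"jaw":0.6},{"translation":[0,0,-10],"angular":[0,0,0],"jaw":0.6},{"translation":[0,0,-25],"angular":[0,0,0],"jaw":0.6}]'
python3 -m creep '[{"translation":[0,0,-25],"angular":[0,0,0],"jaw":0.6},{"translation":[0,0,-55],"angular":[0,0,0],"jaw":0.6},{"translation":[0,0,-90],"angular":[0,0,0],"jaw":0.6},{"translation":[30,0,-120],"angular":[0,0,0],"jaw":0.6},{"translation":[75,0,-130],"angular":[0,0,0],"jaw":0.6},{"translation":[120,0,-130],"angular":[0,0,0],"jaw":0.6},{"translation":[165,0,-130],"angular":[0,0,0],"jaw":0.6},{"translation":[200,0,-130],"angular":[0,0,0],"jaw":0.6}]'
python3 - <<'E'
from h import *
a=shot("scene","pics/s4.png");b=shot("top","pics/t4.png");cv2.imwrite("pics/c4.png",np.hstack([cv2.resize(i,None,fx=3,fy=3) for i in(a[120:245,105:238],b[140:265,255:388])])[:,:,::-1])
for n,i,(x0,x1) in(("scene",a,(180,240)),("top",b,(265,320))):
    h=cv2.cvtColor(i,cv2.COLOR_RGB2HSV).astype(int);m=((h[...,0]<6)|(h[...,0]>172))&(h[...,1]>150)&(h[...,2]>50)
    p=np.argwhere(m[160:245,x0:x1]).mean(0)[::-1]+[x0,160]
    print(n,p,at(n,p,18))
for l in("black_piece","ochre_piece"): print(l,[np.round(r["rect"]).tolist() for r in ctrl.look_for("scene",l)][:1])
E
```

```text
t: 10.75
ee_pos: [560.7, -112.4, 83.8]
orientation: [-2.485, -1.922, 0.001]
ft_force: [0.2, 0.2, 0.4]
width: 52.9
grasp_force: 0.0
t: 11.75
ee_pos: [611.6, 83.0, 214.7]
orientation: [2.484, 1.923, 0.002]
ft_force: [0.3, -1.2, -0.9]
width: 52.8
grasp_force: 0.0
scene [207.94217687 205.4829932 ] [ 568.1 -109.3   18. ]
top [288.3575419  196.87150838] [ 558.7 -105.8   18. ]
black_piece [[124.0, 156.0, 146.0, 195.0]]
ochre_piece [[158.0, 164.0, 181.0, 204.0]]
```

View pics/c4.png

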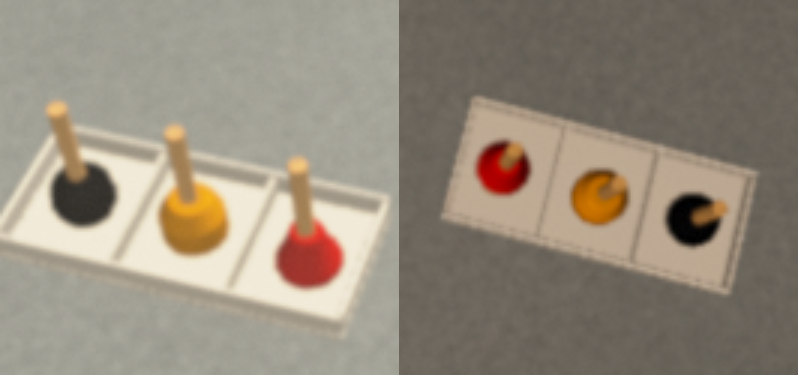

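The red piece stands upright in the middle of the free bay, at top (288,197). The ochre and black pieces haven't moved, and the arm is clear, so I'm handing in.

```bash
python3 -c "
from workcell import ctrl
print(ctrl.close_job())"
```

```text
the job is handed in; nothing more can be done
None
```

The red piece stands upright and released near the centre of the tray's free bay; the last pictures show the black and ochre pieces where they were, and the job was handed in at about 12 s of the 32 s (no verdict was returned).

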